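# Fish the planting stick out of the display case

## Task

A flat tin is lying across the opening in the glass top of the low display case: put it squarely on top of the pile of two identical tins beside the case, edges flush, and let go of it. Then take the wooden planting stick out of the case through that opening, which is shorter than the stick, by tilting it and drawing it out end first without forcing it against the case; finish while still holding it in the gripper, still and clear of everything, with its whole length at least 5 cm above the glass. Leave the other things on the counter where they are.

Things in the scene. Friction and masses are not known exactly. Their poses are not given: they have to be found in the camera images.
- case: low display case fixed to the counter, 400 (its x) x 200 (its y) x 61 mm high; origin at the centre of its underside, z up, x along its length, roughly away from the robot. Floor 6 mm, walls 8 mm, clear glass top 5 mm thick: inside 384 x 184 x 50 mm. The only way in is the opening. Small round tins 20 mm high are fixed to its floor along the long sides, |y| over 55 mm, x -185 to -50 mm
- opening (a point): centre of the rectangular opening in the glass, level with the upper face of the glass (61 mm above the counter): 150 mm along x (case x 10 to 160 mm) by 120 mm along y, edged with thin metal strips; axes as the case
- stick_mid (a point): centre of the wooden planting stick, a loose plain bar 260 mm long (its x) x 24 mm wide (its y) x 14 mm thick (its z), about 60 g. It starts flat on the floor of the case, roughly along the case's length, partly below the opening and partly below the glass
- stick_far_end (a point): middle of the stick's end face at +x (130 mm from its centre), the end that starts farther from the robot
- stick_near_end (a point): middle of the stick's end face at -x, the end that starts nearer the robot
- tin_mid (a point): centre of the flat closed metal tin that lies across the opening, 150 mm (its x) x 60 mm (its y) x 22 mm high (its z), about 120 g; it rests on the glass at both sides of the opening, bridging its 120 mm width
- pile_top_mid (a point): centre of the upper tin of the pile beside the case (left or right of it), same size as the loose tin, axes likewise, its upper face 44 mm above the counter
- pile_low_mid (a point): centre of the lower tin of the pile, standing on the counter, same size
- tin: the loose tin of point tin_mid; origin at the centre of its underside
- stick: the stick of point stick_mid; origin at the centre of its underside
- pile_top: the upper tin of the pile; origin at the centre of its underside
- tape: yellow roll of tape lying flat, 90 mm across, 24 mm high, beside the display case (on the side opposite the pile) (leave alone); origin at the centre of its underside
- tape2: blue roll of tape, 80 mm across, 30 mm high, at one side of the far end of the case (leave alone); origin at the centre of its underside
- bottle: white bottle 60 mm across, 130 mm tall, at one side of the far end of the case (leave alone); origin at the centre of its underside
- jar: squat amber jar 72 mm across, 90 mm tall, well out to one side (leave alone); origin at the centre of its underside
- matchbox: small cardboard box 55 x 36 x 15 mm lying on the glass near the robot's end of the case (leave alone); origin at the centre of its underside
- pencup: grey pen cup 76 mm across with pens, 140 mm tall, well out to one side (leave alone); origin at the centre of its underside

How it is judged:
By the outcome, as a careful person would: the job done as asked, in the order asked, and still so for the second after the job is handed in, while the arm keeps its last pose, push and grip.
It also fails if it takes over 58 s, if anything falls off the work surface, if the arm or the gripper's body presses on something with over 40 N, if the wrist force passes 120 N, or if a joint passes its speed limit or range.

## Robot

A 6-joint arm with a two-finger parallel gripper is mounted at the origin on the work surface. World frame = base frame: x ahead of the robot, y to its left, z up, the work surface at z = 0. Lengths are in m, angles in rad, forces in N, time in s.
With the tool pointing down it reaches from about 0.35 to 0.925 m from the base axis. Payload 6.4 kg.
Tool frame: the origin (TCP) lies between the finger pads; the fingertips stand 14 mm ahead of it and the grasp point (between the pads) lies 5 mm behind it; x points along the fingers, y is the direction in which the jaws open and shut, and the axes are right-handed (so a half turn about x gives the same grasp; the last joint's range is limited). The gripper opens to 94 mm and grips with 3 to 60 N. Pads are 16 mm wide; open, the fingers measure 119 mm over their backs; the gripper's body (75 mm by 177 mm) begins 78 mm behind the grasp point.
Start: joints at [0.94, 0.245, 1.558, -0, 1.339, -0.174], TCP at [0.287, 0.583, 0.219] pointing down, gripper open.
Joint ranges: [-3.13, 3.13], [-1.02, 2.26], [0.13, 2.54], [-0.95, 4.09], [0.21, 2.88], [-2.74, 2.74]. Speed limits (rad/s): [2.57, 2.57, 3.14, 3.14, 3.14, 3.14].

## Interface

Orientations are given as a rotation vector (axis times angle).
In Python, from station import arm, eyes gives the robot as it stands. The module is installed in compiled form; this text tells all that it offers.
- The arm moves only by the tool send_rows, never from a script. Its argument "targets" is a list of rows, each an object of numbers: "rx", "ry", "rz": the turn, a rotation vector about the tool's x, y, z normalised to -1 to 1, where 1 is 45 degrees; "tx", "ty", "tz": the shift along the tool's x, y, z normalised to -1 to 1, where 1 is 250 mm; "grip": the closure, from 0 (fully open) to 1 (shut). A call has 1 to 12 rows; each row is the pose to reach, as a shift and turn from the pose commanded when the call began, along the tool's axes at that moment; what a row does not reach only later rows make up. A row lasts 1/10 s, in which the tool goes at most 50 mm and 8.59 degrees, less where a joint would pass 70% of its speed; a pose out of reach is approached as far as the arm can. A call with a number of a shift or a turn outside -1 to 1 is refused whole. A call with a gripper value outside its range is refused whole. The fingers move at their own pace and stop on an object; the grip force is fixed at half the most. Time passes only in rows, so rows that repeat a pose let the fingers close. It gives the time, the measured TCP pose, the force and the opening at its end, in the units of the state.
- arm.read_state(): the state, without advancing time (a new reading comes with each control period).
- eyes.capture(name): name is "side" or "top"; returns the picture (480x640x3 uint8, blue, green, red); there is no depth.
- eyes.camera_info(name): a dict with "mtx" (3x3 intrinsics, pixels), "R" (3x3) and "t" (3): a world point X has camera coordinates R X + t. Camera axes: x right, y down, z forward; pixel columns grow to the right and rows downward; lengths in m; the calibration is good to about 2 mm. A picture is of the moment at which its call begins. camera_info takes no time and is no camera call.
- arm.close_job(): hands the job in, once; it reports no verdict.
The state is a dict: "clock": time; "joint_positions": joint angles; "qd": joint speeds; "tau": joint torques, N m; "position": TCP position; "tcp_rot": TCP orientation; "force": force on the tool from outside, world axes, zero at the start; "torque": the same for the moment, N m; "grip_width": opening from 0.0 (shut) to 1.0 (fully open).
Only numpy, scipy, OpenCV 4.12 (cv2) and the standard library are available. Lean on these libraries where they do the work, as an engineer would, in place of code of your own. Each camera call takes 0.05 s, during which the arm holds its last target. There are 200 camera calls.

## Working session

There is one attempt and no reset: what is moved stays moved. The work goes in short steps, Python scripts to look and compute and a tool call to move; the robot and the scene stay as the last step left them, time stands still between calls to the robot, and variables do not carry over. Pictures are saved under pics/ and viewed, about 8 in all and at most 12, crops included, and the job is handed in when it is done.

Besides the shell and the picture viewer there is one more tool, called after "Request:" as a command line: name --argument value ..., lists and objects as JSON in quotes. send_rows: Moves the arm, as the interface text tells. Its arguments: {"type":"object","properties":{"targets":{"type":"array","items":{"type":"object","properties":{"rx":{"type":"number","minimum":-1,"maximum":1},"ry":{"type":"number","minimum":-1,"maximum":1},"rz":{"type":"number","minimum":-1,"maximum":1},"tx":{"type":"number","minimum":-1,"maximum":1},"ty":{"type":"number","minimum":-1,"maximum":1},"tz":{"type":"number","minimum":-1,"maximum":1},"grip":{"type":"number"}}}}},"required":["targets"]}

```bash
mkdir -p pics
python3 - <<'E'
from station import arm, eyes
import cv2,numpy as np
for n in("top","side"):
    cv2.imwrite(f"pics/{n}0.png",eyes.capture(n)); c=eyes.camera_info(n); print(n,c["mtx"].round(1).tolist(),c["R"].round(3).tolist(),c["t"].round(3).tolist(),(-c["R"].T@c["t"]).round(3))
print(arm.read_state())
E
```

```text
top [[480.3, 0.0, 314.8], [0.0, 480.3, 239.7], [0.0, 0.0, 1.0]] [[0.007, -1.0, 0.011], [-0.995, -0.008, -0.1], [0.1, -0.01, -0.995]] [-0.026, 0.521, 1.038] [ 0.415 -0.011  1.085]
side [[569.7, 0.0, 316.7], [0.0, 569.7, 246.4], [0.0, 0.0, 1.0]] [[0.766, -0.642, 0.026], [-0.306, -0.4, -0.864], [0.565, 0.654, -0.503]] [-0.39, 0.241, 1.103] [-0.25  -0.875  0.773]
{'clock': 0.1, 'joint_positions': array([ 9.39918463e-01,  2.45713742e-01,  1.55885215e+00, -2.23986562e-05,
        1.33867861e+00, -1.74106185e-01]), 'qd': array([ 9.88928227e-04, -2.97873952e-03, -4.50380375e-03,  2.10270488e-04,
        3.15633442e-04, -9.38320153e-05]), 'tau': array([-4.80322560e-04, -4.16909516e+01, -3.15528631e+01,  6.86534587e-02,
        3.09629145e-02, -3.90732021e-05]), 'position': array([0.28639092, 0.58295411, 0.21849651]), 'tcp_rot': array([ 0.35699995,  1.54158683, -0.35941812]), 'force': array([ 0.96103544, -0.40364278, -0.44373376]), 'torque': array([-0.0238498 ,  0.0092969 ,  0.00196929]), 'grip_width': 1.0013415195050768}
```

View pics/top0.png

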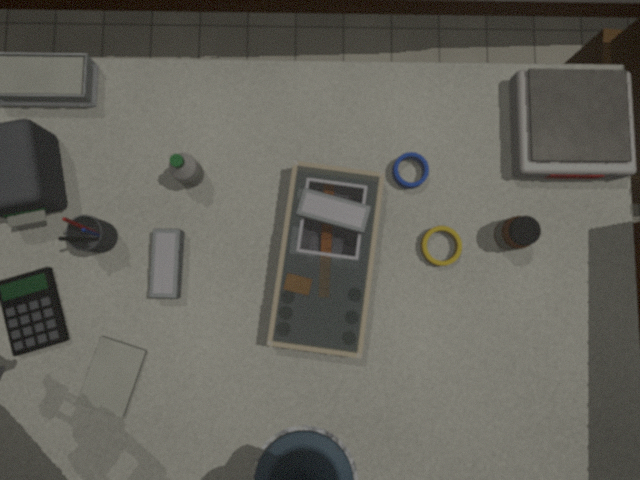

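View pics/side0.png

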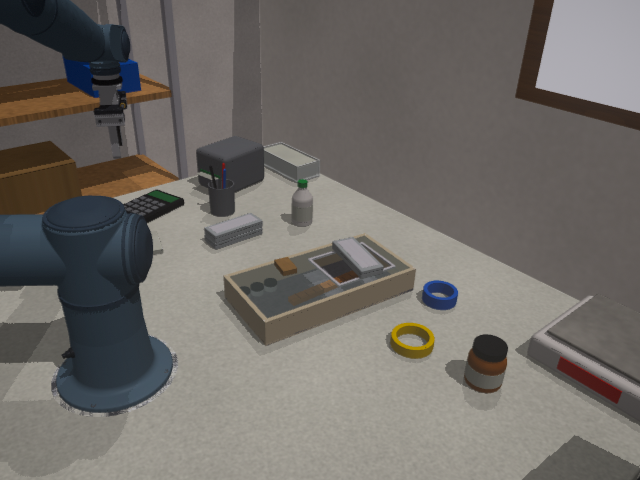

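The top view shows the loose tin near px (333,210), the opening frame spanning (298–367, 178–258), the stick along column ~326 (rows 185–295), the pile at (165,264) and the matchbox at (297,284). The side view agrees.

```bash
cat > h.py <<'E'
from station import arm, eyes
import cv2,numpy as np
from scipy.spatial.transform import Rotation as Rn
def ray(n,uv,z):
    c=eyes.camera_info(n);R=c["R"];o=-R.T@c["t"]
    uv=np.atleast_2d(np.array(uv,float)); d=np.c_[uv,np.ones(len(uv))]@np.linalg.inv(c["mtx"]).T@R
    return o+d*((z-o[2])/d[:,2])[:,None]
def proj(n,X):
    c=eyes.camera_info(n);p=(np.atleast_2d(X)@c["R"].T+c["t"])@c["mtx"].T
    return p[:,:2]/p[:,2:]
def rect(n,mask,z):
    """largest blob -> minAreaRect on plane z (world metres)"""
    cs=cv2.findContours(mask.astype(np.uint8),cv2.RETR_EXTERNAL,cv2.CHAIN_APPROX_NONE)[0]
    c=max(cs,key=cv2.contourArea)[:,0]
    (x,y),(w,h),a=cv2.minAreaRect((ray(n,c,z)[:,:2]*1000).astype(np.float32))
    if w<h:w,h,a=h,w,a+90
    a=(a+90)%180-90
    return np.round([x,y,w,h,a],1)
E
python3 - <<'E'
from h import *
im=cv2.imread("pics/top0.png")
hsv=cv2.cvtColor(im,cv2.COLOR_BGR2HSV)
for p in [(333,210),(165,264),(165,240),(250,264),(303,235),(340,240),(326,240),(326,280),(285,330),(363,200),(296,284)]: print(p,im[p[1],p[0]],hsv[p[1],p[0]])
a=cv2.resize(im[150:370,140:400],None,fx=3,fy=2.7,interpolation=cv2.INTER_CUBIC)
a=cv2.resize(im[155:360,260:395],None,fx=2.9*1,fy=2.9,interpolation=cv2.INTER_CUBIC)
b=cv2.resize(im[220:310,140:190],None,fx=6,fy=6,interpolation=cv2.INTER_CUBIC)
v=np.zeros((600,800,3),np.uint8);v[:a.shape[0],:a.shape[1]]=a;v[:b.shape[0],450:450+b.shape[1]]=b
cv2.imwrite("pics/crop0.png",cv2.convertScaleAbs(v,alpha=1.4))
E
```

```text
(333, 210) [129 131 133] [ 15   8 133]
(165, 264) [129 129 130] [  0   2 130]
(165, 240) [122 121 122] [150   2 122]
(250, 264) [114 123 126] [ 23  24 126]
(303, 235) [62 65 70] [11 29 70]
(340, 240) [68 68 67] [90  4 68]
(326, 240) [44 62 92] [ 11 133  92]
(326, 280) [51 67 74] [21 79 74]
(285, 330) [48 55 51] [47 32 55]
(363, 200) [116 116 118] [  0   4 118]
(296, 284) [46 68 88] [ 16 122  88]
```

View pics/crop0.png

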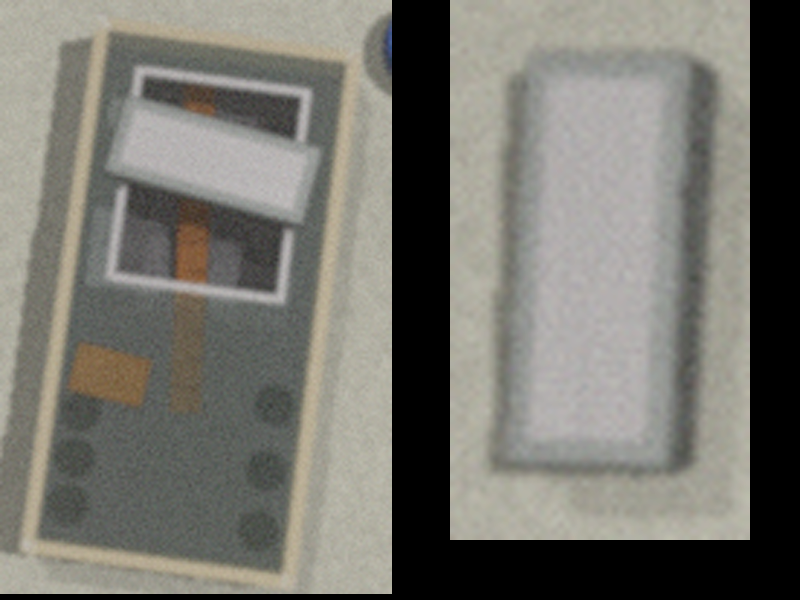

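Crop: case corners, opening frame (crop (133,68),(312,92),(285,302),(107,280)), tin corners and stick near end (185,410) are all clear. I'll measure with masks plus those corners.

Run:
```python
from h import *
im=cv2.imread("pics/top0.png"); g=cv2.GaussianBlur(im,(3,3),0)
i=g.astype(int); rb=i[...,2]-i[...,0]; V=i.max(2)
def box(m,x0,x1,y0,y1):
    o=np.zeros_like(m);o[y0:y1,x0:x1]=m[y0:y1,x0:x1];return o
k=np.ones((3,3),np.uint8)
t=box((rb<9)&(V>84),292,374,183,236).astype(np.uint8); t=cv2.morphologyEx(t,cv2.MORPH_OPEN,np.ones((7,7),np.uint8))
print("tin top",rect("top",t,.083))
p=box((rb<8)&(V>80),140,190,220,310).astype(np.uint8); p=cv2.morphologyEx(p,cv2.MORPH_OPEN,np.ones((5,5),np.uint8))
print("pile top",rect("top",p,.044))
s=box((rb>15)&(i[...,2]>60),312,340,180,300).astype(np.uint8)
s2=box((rb>25),312,340,180,300).astype(np.uint8)
ys=[(y,)+tuple(np.flatnonzero(s[y])[[0,-1]]) for y in range(182,300) if s[y].any()]
print(ys[::6],ys[0],ys[-1])
f=lambda L:np.array(L)/2.9+[260,155]
for n,L,z in(("case",[(103,22),(358,60),(286,582),(22,548)],.061),("open",[(133,68),(312,92),(285,302),(107,280)],.061),("tin",[(122,97),(320,147),(303,223),(107,173)],.083),("stick near",[(171,408),(201,412),(175,280),(208,283),(188,90),(214,93)],.02)):
    print(n,(ray("top",f(L),z)*1000).round(0)[:,:2].tolist(),(ray("top",f(L),z)*1000).round(0)[:,:2].mean(0))
mb=box((rb>22),280,312,270,296).astype(np.uint8);print("match",rect("top",mb,.076))
P=np.array([(530,45),(715,65),(688,470),(492,462)])-[450,0];print("pile",(ray("top",P/6+[140,220],.044)*1000).round(0)[:,:2].tolist())
```

```text
tin top [579.8 -59.2 151.8  60.6  76.3]
pile top [ 4.666e+02  3.043e+02  1.517e+02  6.410e+01 -1.000e-01]
[(185, np.int64(326), np.int64(332)), (193, np.int64(325), np.int64(333)), (235, np.int64(321), np.int64(331)), (241, np.int64(320), np.int64(331)), (247, np.int64(320), np.int64(331)), (256, np.int64(321), np.int64(328)), (262, np.int64(321), np.int64(329)), (268, np.int64(321), np.int64(328)), (274, np.int64(321), np.int64(328)), (280, np.int64(320), np.int64(328)), (286, np.int64(320), np.int64(327)), (292, np.int64(319), np.int64(328))] (185, np.int64(326), np.int64(332)) (296, np.int64(320), np.int64(327))
case [[686.0, 21.0], [659.0, -170.0], [274.0, -116.0], [297.0, 75.0]] [479.  -47.5]
open [[651.0, -2.0], [634.0, -136.0], [477.0, -115.0], [492.0, 16.0]] [563.5  -59.25]
tin [[624.0, 6.0], [589.0, -139.0], [533.0, -126.0], [568.0, 16.0]] [578.5  -60.75]
stick near [[398.0, -32.0], [395.0, -55.0], [495.0, -35.0], [493.0, -60.0], [644.0, -44.0], [641.0, -64.0]] [511.         -48.33333333]
match [423.1  14.2  53.8  35.4  76.4]
pile [[543.0, 330.0], [536.0, 262.0], [390.0, 267.0], [393.0, 337.0]]
```

```bash
cat >> h.py <<'E'
def label(n,im,x0,x1,y0,y1,z,thr):
    i=cv2.resize(im[y0:y1,x0:x1],None,fx=6,fy=6,interpolation=cv2.INTER_CUBIC)
    i=cv2.GaussianBlur(i,(0,0),5).astype(int)
    m=((i[...,2]-i[...,0]<7)&(i[...,1]>thr)).astype(np.uint8)
    m=cv2.morphologyEx(m,cv2.MORPH_OPEN,np.ones((25,25),np.uint8))
    c=max(cv2.findContours(m,0,cv2.CHAIN_APPROX_NONE)[0],key=cv2.contourArea)[:,0]
    c=(c+.5)/6-.5+[x0,y0]
    P=ray(n,c,z)[:,:2]*1000
    # centroid+principal axis by filled-area moments
    M=cv2.moments(P.astype(np.float32)[:,None]); ctr=np.array([M["m10"],M["m01"]])/M["m00"]
    a=np.degrees(.5*np.arctan2(2*M["mu11"],M["mu20"]-M["mu02"]))
    (_,wh,_)=cv2.minAreaRect(P.astype(np.float32))
    return ctr.round(1),round(a,1),np.round(sorted(wh),1)
E
python3 - <<'E'
from h import *
T=cv2.imread("pics/top0.png");S=cv2.imread("pics/side0.png")
for thr in(100,110,115,120):
    print(thr,"tin",label("top",T,290,378,180,238,.083,thr),"pile",label("top",T,138,192,220,310,.044,thr))
for thr in(115,125,135):
    print(thr,"S tin",label("side",S,325,390,225,285,.083,thr),"S pile",label("side",S,195,270,205,255,.044,thr))
print(proj("side",[[.46,.3,.044],[.58,-.06,.083]]))
v=np.hstack([cv2.resize(S[205:255,195:270],(480,320),interpolation=2),cv2.resize(S[225:285,325,None] if 0 else S[232:282,325:400],(480,320),interpolation=2)])
s=arm.read_state();print(Rn.from_rotvec(s["tcp_rot"]).as_matrix().round(3))
E
```

```text
100 tin (array([579.8, -60.8]), np.float64(75.1), array([ 56.7, 144.7])) pile (array([468.2, 303. ]), np.float64(-0.5), array([ 54.7, 147.3]))
110 tin (array([579.7, -61.7]), np.float64(74.9), array([ 49.3, 137.9])) pile (array([465.9, 303.1]), np.float64(-0.4), array([ 47.9, 135.7]))
115 tin (array([579.7, -61.2]), np.float64(74.8), array([ 45.5, 133.5])) pile (array([466.4, 303.5]), np.float64(-0.9), array([ 43.5, 131.1]))
120 tin (array([579.6, -61.2]), np.float64(74.7), array([ 42., 130.])) pile (array([466.2, 303.5]), np.float64(-1.1), array([ 39.3, 127.2]))
115 S tin (array([580.9, -58.3]), np.float64(73.6), array([ 61.5, 150.5])) S pile (array([468.9, 305.8]), np.float64(0.4), array([ 60.6, 147.8]))
125 S tin (array([581.5, -57.1]), np.float64(73.7), array([ 56.1, 148. ])) S pile (array([469.9, 307.2]), np.float64(0.5), array([ 58. , 145.6]))
135 S tin (array([583. , -54.9]), np.float64(73.4), array([ 46.5, 142.3])) S pile (array([471.9, 308.6]), np.float64(2.0), array([ 53.8, 141.4]))
[[231.91856576 224.82303304]
 [356.93994097 252.9180242 ]]
[[-0.001  0.441  0.897]
 [-0.001  0.897 -0.441]
 [-1.    -0.002 -0.   ]]
```

```bash
cat >> h.py <<'E'
def Rdown(yaw_y,pitch=0):
    """tool down, tool y at world yaw (deg); pitch>0 raises what lies along +(horizontal dir at yaw_y-90)"""
    a=np.radians(yaw_y); y=np.array([np.cos(a),np.sin(a),0]); x=np.array([0,0,-1.]); R=np.c_[x,y,np.cross(x,y)]
    return Rn.from_rotvec(-np.radians(pitch)*y)*Rn.from_matrix(R)
def rel(p,R,p0=None,R0=None):
    s=arm.read_state(); p0=s["position"] if p0 is None else p0; R0=Rn.from_rotvec(s["tcp_rot"]) if R0 is None else R0
    t=R0.inv().apply(np.array(p)-p0)/.25; r=(R0.inv()*R).as_rotvec()/np.radians(45)
    return "t",t.round(4),"r",r.round(4)
E
python3 -c "
from h import *
print(rel([.58,-.06,.20],Rdown(-15)))"
```

```text
('t', array([ 0.0763, -1.7901,  2.1884]), 'r', array([1.7518e+00, 1.1000e-03, 2.0000e-03]))
```

Request:
send_rows --targets '[{"ty": -0.6,"tz": 0.73,"rx": 0.875},{"ty": -0.6,"tz": 0.73,"rx": 0.875},{"ty": -0.6,"tz": 0.73,"rx": 0.875},{"ty": -0.6,"tz": 0.73,"rx": 0.875},{"ty": -0.6,"tz": 0.73,"rx": 0.875},{"ty": -0.6,"tz": 0.73,"rx": 0.875}]'

```text
invalid input
```

```bash
python3 -c "
from h import *
s=arm.read_state();print(s['position'],s['joint_positions'].round(2))
print(rel([.58,-.06,.18],Rdown(-15)))"
```

```text
[0.28639092 0.58295411 0.21849651] [ 0.94  0.25  1.56 -0.    1.34 -0.17]
('t', array([ 0.1563, -1.7899,  2.1884]), 'r', array([1.7518e+00, 1.1000e-03, 2.0000e-03]))
```

Request:
send_rows --targets '[{"tx": 0,"ty": -0.6,"tz": 0.73,"rx": 0.875,"ry": 0,"rz": 0,"grip": 0},{"tx": 0,"ty": -0.6,"tz": 0.73,"rx": 0.875,"ry": 0,"rz": 0,"grip": 0},{"tx": 0,"ty": -0.6,"tz": 0.73,"rx": 0.875,"ry": 0,"rz": 0,"grip": 0},{"tx": 0,"ty": -0.6,"tz": 0.73,"rx": 0.875,"ry": 0,"rz": 0,"grip": 0},{"tx": 0,"ty": -0.6,"tz": 0.73,"rx": 0.875,"ry": 0,"rz": 0,"grip": 0}]'

```text
clock: 0.6
position: [0.3848, 0.3658, 0.219]
tcp_rot: [0.893, 1.379, -0.894]
force: [0.3, 0.5, 0.6]
grip_width: 1.002
```

```bash
python3 -c "
from h import *
s=arm.read_state();print(s['position'],s['joint_positions'].round(2))
print(rel([.58,-.06,.18],Rdown(-15)))"
```

```text
[0.38477405 0.36578142 0.21902937] [ 0.55 -0.03  1.86 -0.    1.32  0.13]
('t', array([0.1569, 0.0167, 1.8735]), 'r', array([8.694e-01, 8.000e-04, 6.000e-04]))
```

Commands act as expected. Continue.

Request:
send_rows --targets '[{"tx": 0,"ty": 0.01,"tz": 0.95,"rx": 0.87,"ry": 0,"rz": 0,"grip": 0},{"tx": 0,"ty": 0.01,"tz": 0.95,"rx": 0.87,"ry": 0,"rz": 0,"grip": 0},{"tx": 0,"ty": 0.01,"tz": 0.95,"rx": 0.87,"ry": 0,"rz": 0,"grip": 0},{"tx": 0,"ty": 0.01,"tz": 0.95,"rx": 0.87,"ry": 0,"rz": 0,"grip": 0},{"tx": 0,"ty": 0.01,"tz": 0.95,"rx": 0.87,"ry": 0,"rz": 0,"grip": 0},{"tx": 0,"ty": 0.01,"tz": 0.95,"rx": 0.87,"ry": 0,"rz": 0,"grip": 0}]'

```text
clock: 1.2
position: [0.4862, 0.1496, 0.2192]
tcp_rot: [1.4, 1.072, -1.401]
force: [0.2, 0.4, -1.2]
grip_width: 0.999
```

```bash
python3 -c "
from h import *
s=arm.read_state();print(s['position'],s['joint_positions'].round(2))
print(rel([.58,-.06,.12],Rdown(-15)))"
```

```text
[0.4861968  0.14964423 0.21924577] [ 0.08 -0.09  1.91 -0.    1.32  0.34]
('t', array([0.3976, 0.5804, 0.7118]), 'r', array([-0.0017,  0.001 , -0.0002]))
```

Request:
send_rows --targets '[{"tx": 0,"ty": 0.58,"tz": 0.712,"rx": 0,"ry": 0,"rz": 0,"grip": 0},{"tx": 0,"ty": 0.58,"tz": 0.712,"rx": 0,"ry": 0,"rz": 0,"grip": 0},{"tx": 0,"ty": 0.58,"tz": 0.712,"rx": 0,"ry": 0,"rz": 0,"grip": 0},{"tx": 0,"ty": 0.58,"tz": 0.712,"rx": 0,"ry": 0,"rz": 0,"grip": 0},{"tx": 0,"ty": 0.58,"tz": 0.712,"rx": 0,"ry": 0,"rz": 0,"grip": 0},{"tx": 0.2,"ty": 0.58,"tz": 0.712,"rx": 0,"ry": 0,"rz": 0,"grip": 0},{"tx": 0.4,"ty": 0.58,"tz": 0.712,"rx": 0,"ry": 0,"rz": 0,"grip": 0},{"tx": 0.4,"ty": 0.58,"tz": 0.712,"rx": 0,"ry": 0,"rz": 0,"grip": 0}]'

```text
clock: 2.0
position: [0.5743, -0.0536, 0.1116]
tcp_rot: [1.39, 1.091, -1.406]
force: [-1.2, 0.4, -0.1]
grip_width: 0.997
```

```bash
python3 -c "
from h import *
s=arm.read_state();print(s['position'],s['joint_positions'].round(2))
print(rel([.58,-.06,.08],Rdown(-15)))
for n in('side',): cv2.imwrite('pics/s1.png',cv2.resize(eyes.capture(n)[200:330,240:440],None,fx=4,fy=4,interpolation=2))"
```

```text
[ 0.57431275 -0.05355061  0.11161613] [-0.29  0.21  1.81  0.    1.14 -0.03]
('t', array([0.126 , 0.0305, 0.0193]), 'r', array([ 0.008 , -0.0008,  0.0202]))
```

View pics/s1.png

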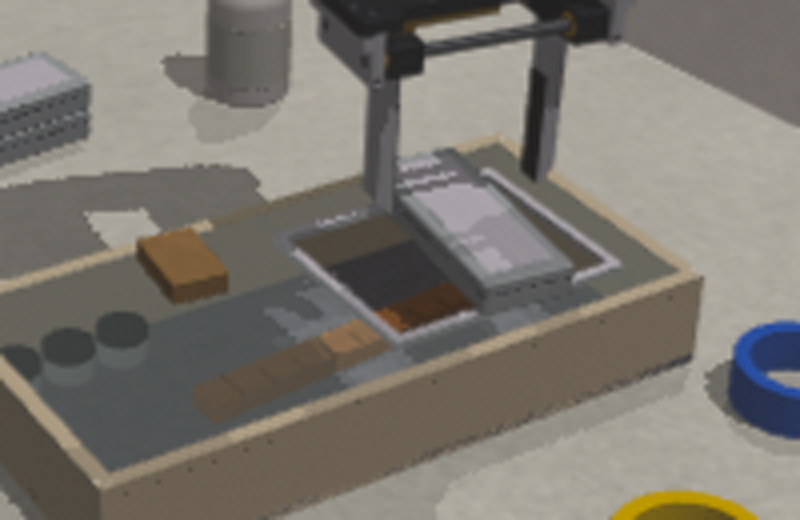

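The fingers straddle the tin inside the opening edges; tin, frame and stick lie where measured. Settle, then descend.

Request:
send_rows --targets '[{"tx": 0,"ty": 0,"tz": 0,"rx": 0,"ry": 0,"rz": 0,"grip": 0},{"tx": 0,"ty": 0,"tz": 0,"rx": 0,"ry": 0,"rz": 0,"grip": 0},{"tx": 0.08,"ty": 0,"tz": 0,"rx": 0,"ry": 0,"rz": 0,"grip": 0},{"tx": 0.08,"ty": 0,"tz": 0,"rx": 0,"ry": 0,"rz": 0,"grip": 0},{"tx": 0.08,"ty": 0,"tz": 0,"rx": 0,"ry": 0,"rz": 0,"grip": 0}]'

```text
clock: 2.55
position: [0.5808, -0.0559, 0.1011]
tcp_rot: [1.396, 1.075, -1.394]
force: [-0.4, -0.8, -0.3]
grip_width: 1.002
```

```bash
python3 -c "
from h import *
s=arm.read_state();print(s['position'],s['force'],s['joint_positions'].round(2))
print(rel([.58,-.06,.08],Rdown(-15)))"
```

```text
[ 0.58077923 -0.05588757  0.10111896] [-0.36120821 -0.8006007  -0.32113981] [-0.29  0.23  1.81  0.    1.1  -0.03]
('t', array([0.0845, 0.001 , 0.0167]), 'r', array([ 0.0072,  0.0001, -0.0026]))
```

Request:
send_rows --targets '[{"tx": 0.04,"ty": 0,"tz": 0.016,"rx": 0,"ry": 0,"rz": 0,"grip": 0},{"tx": 0.084,"ty": 0,"tz": 0.016,"rx": 0,"ry": 0,"rz": 0,"grip": 0},{"tx": 0.084,"ty": 0,"tz": 0.016,"rx": 0,"ry": 0,"rz": 0,"grip": 0},{"tx": 0.084,"ty": 0,"tz": 0.016,"rx": 0,"ry": 0,"rz": 0,"grip": 0},{"tx": 0.084,"ty": 0,"tz": 0.016,"rx": 0,"ry": 0,"rz": 0,"grip": 1},{"tx": 0.084,"ty": 0,"tz": 0.016,"rx": 0,"ry": 0,"rz": 0,"grip": 1},{"tx": 0.084,"ty": 0,"tz": 0.016,"rx": 0,"ry": 0,"rz": 0,"grip": 1},{"tx": 0.084,"ty": 0,"tz": 0.016,"rx": 0,"ry": 0,"rz": 0,"grip": 1},{"tx": 0.084,"ty": 0,"tz": 0.016,"rx": 0,"ry": 0,"rz": 0,"grip": 1}]'

```text
clock: 3.45
position: [0.5791, -0.0597, 0.0786]
tcp_rot: [1.396, 1.077, -1.395]
force: [0.2, -0.9, -0.1]
grip_width: 0.637
```

```bash
python3 -c "
from h import *
s=arm.read_state();print(s['position'],s['force'],s['grip_width'],s['joint_positions'].round(2))
print(rel([.58,-.06,.08],Rdown(-15)))"
```

```text
[ 0.57909527 -0.05974534  0.07862076] [ 0.19010403 -0.94603281 -0.12724054] 0.6374404324248625 [-0.3   0.26  1.82 -0.    1.06 -0.04]
('t', array([-0.0055,  0.0038,  0.0001]), 'r', array([ 0.0068,  0.    , -0.0004]))
```

Request:
send_rows --targets '[{"tx": -0.1,"ty": 0,"tz": 0,"rx": 0,"ry": 0,"rz": 0,"grip": 1},{"tx": -0.2,"ty": 0,"tz": 0,"rx": 0,"ry": 0,"rz": 0,"grip": 1},{"tx": -0.35,"ty": 0,"tz": 0,"rx": 0,"ry": 0,"rz": 0,"grip": 1},{"tx": -0.45,"ty": -0.1,"tz": -0.1,"rx": -0.15,"ry": 0,"rz": 0,"grip": 1},{"tx": -0.45,"ty": -0.22,"tz": -0.22,"rx": -0.3,"ry": 0,"rz": 0,"grip": 1},{"tx": -0.45,"ty": -0.34,"tz": -0.34,"rx": -0.45,"ry": 0,"rz": 0,"grip": 1},{"tx": -0.45,"ty": -0.46,"tz": -0.46,"rx": -0.6,"ry": 0,"rz": 0,"grip": 1},{"tx": -0.45,"ty": -0.6,"tz": -0.6,"rx": -0.75,"ry": 0,"rz": 0,"grip": 1},{"tx": -0.45,"ty": -0.7,"tz": -0.7,"rx": -0.9,"ry": 0,"rz": 0,"grip": 1},{"tx": -0.45,"ty": -0.8,"tz": -0.8,"rx": -1,"ry": 0,"rz": 0,"grip": 1}]'

```text
clock: 4.45
position: [0.435, 0.1857, 0.1908]
tcp_rot: [0.808, 1.415, -0.808]
force: [0.3, 0.1, -1.1]
grip_width: 0.638
```

```bash
python3 -c "
from h import *
s=arm.read_state();print(s['position'],s['force'],s['grip_width'],s['joint_positions'].round(2))
print(rel([.467,.304,.19],Rdown(89.5)))"
```

```text
[0.43495644 0.18574379 0.19082603] [ 0.34911677  0.06779575 -1.13072923] 0.6376682041967836 [ 0.16 -0.15  2.03  0.    1.27 -0.37]
('t', array([ 0.0033,  0.3508, -0.3422]), 'r', array([-1.3101, -0.    ,  0.    ]))
```

Request:
send_rows --targets '[{"tx": 0,"ty": 0.1,"tz": -0.1,"rx": -0.15,"ry": 0,"rz": 0,"grip": 1},{"tx": 0,"ty": 0.2,"tz": -0.2,"rx": -0.3,"ry": 0,"rz": 0,"grip": 1},{"tx": 0,"ty": 0.3,"tz": -0.3,"rx": -0.45,"ry": 0,"rz": 0,"grip": 1},{"tx": 0,"ty": 0.35,"tz": -0.34,"rx": -0.6,"ry": 0,"rz": 0,"grip": 1},{"tx": 0,"ty": 0.35,"tz": -0.34,"rx": -0.75,"ry": 0,"rz": 0,"grip": 1},{"tx": 0,"ty": 0.35,"tz": -0.34,"rx": -0.9,"ry": 0,"rz": 0,"grip": 1},{"tx": 0,"ty": 0.35,"tz": -0.34,"rx": -1,"ry": 0,"rz": 0,"grip": 1},{"tx": 0,"ty": 0.35,"tz": -0.34,"rx": -1,"ry": 0,"rz": 0,"grip": 1},{"tx": 0,"ty": 0.35,"tz": -0.34,"rx": -1,"ry": 0,"rz": 0,"grip": 1}]'

```text
clock: 5.35
position: [0.4688, 0.3019, 0.1908]
tcp_rot: [0.203, 1.562, -0.203]
force: [0.1, 0.1, -0.3]
grip_width: 0.633
```

```bash
python3 -c "
from h import *
s=arm.read_state();print(s['position'],s['force'],s['grip_width'],s['joint_positions'].round(2))
print(rel([.467,.304,.12],Rdown(89.5)))"
```

```text
[0.46880735 0.30192269 0.19078802] [ 0.11009573  0.08543612 -0.30818904] 0.6331455986615762 [ 0.37  0.06  1.82  0.    1.26 -0.94]
('t', array([ 0.2832,  0.0062, -0.009 ]), 'r', array([-3.177e-01, -4.000e-04,  2.000e-04]))
```

Finish the turn and lower to about 30 mm above the pile, then take a close look from the side.

Request:
send_rows --targets '[{"tx": 0,"ty": 0.006,"tz": -0.009,"rx": -0.15,"ry": 0,"rz": 0,"grip": 1},{"tx": 0.1,"ty": 0.006,"tz": -0.009,"rx": -0.318,"ry": 0,"rz": 0,"grip": 1},{"tx": 0.2,"ty": 0.006,"tz": -0.009,"rx": -0.318,"ry": 0,"rz": 0,"grip": 1},{"tx": 0.35,"ty": 0.006,"tz": -0.009,"rx": -0.318,"ry": 0,"rz": 0,"grip": 1},{"tx": 0.4,"ty": 0.006,"tz": -0.009,"rx": -0.318,"ry": 0,"rz": 0,"grip": 1},{"tx": 0.4,"ty": 0.006,"tz": -0.009,"rx": -0.318,"ry": 0,"rz": 0,"grip": 1},{"tx": 0.4,"ty": 0.006,"tz": -0.009,"rx": -0.318,"ry": 0,"rz": 0,"grip": 1},{"tx": 0.4,"ty": 0.006,"tz": -0.009,"rx": -0.318,"ry": 0,"rz": 0,"grip": 1}]'

```text
clock: 6.15
position: [0.4686, 0.3046, 0.0931]
tcp_rot: [0.007, 1.567, -0.004]
force: [0.2, -1.3, -1.6]
grip_width: 0.635
```

```bash
python3 -c "
from h import *
s=arm.read_state();print(s['position'],s['force'],s['grip_width'],s['joint_positions'].round(2))
print(rel([.467,.304,.0616],Rdown(89.5)))
im=eyes.capture('side');cv2.imwrite('pics/s2raw.png',im)
cv2.imwrite('pics/s2.png',cv2.convertScaleAbs(cv2.resize(im[175:265,180:300],None,fx=6.5,fy=6.5,interpolation=2),alpha=1.2))"
```

```text
[0.46858377 0.30459943 0.09307821] [ 0.22385367 -1.31719353 -1.56575277] 0.635222615970548 [ 0.37  0.18  1.88 -0.    1.07 -1.19]
('t', array([ 0.1259, -0.0026, -0.0067]), 'r', array([ 0.0022,  0.0044, -0.0017]))
```

View pics/s2.png

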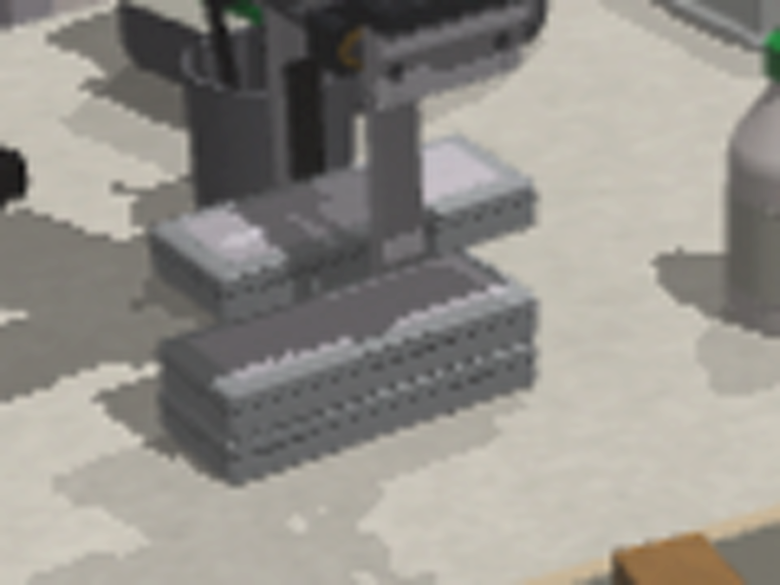

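Run:
```python
from h import *
f=lambda L:(np.array(L)+.5)/6.5-.5+[180,175]
a=ray("side",f([(152,230),(228,295),(535,188)]),.0975)*1000
b=ray("side",f([(162,348),(230,396),(535,301)]),.044)*1000
c=ray("side",f([(240,484),(535,388)]),.0)*1000
for n,q in(("held",a),("pile",b)):
    e=q[2]-q[1];w=q[0]-q[1];print(n,q.round(0)[:,:2].tolist(),"len",np.hypot(*e[:2]).round(1),"wid",np.hypot(*w[:2]).round(1),"yaw",np.degrees(np.arctan2(e[1],e[0])).round(1),np.degrees(np.arctan2(-w[0],w[1])).round(1),"ctr",((q[0]+q[2])/2)[:2].round(1))
e=c[1]-c[0];print("low",c.round(0)[:,:2].tolist(),np.degrees(np.arctan2(e[1],e[0])))
```

```text
held [[393.0, 329.0], [387.0, 262.0], [538.0, 268.0]] len 150.2 wid 67.0 yaw 2.3 -4.4 ctr [465.1 298.6]
pile [[392.0, 328.0], [393.0, 277.0], [537.0, 270.0]] len 144.4 wid 51.5 yaw -2.7 1.1 ctr [464.8 299.1]
low [[397.0, 280.0], [539.0, 274.0]] -2.7257759092978917
```

Run:
```python
from h import *
T=cv2.imread("pics/top0.png").astype(float);S=cv2.imread("pics/s2raw.png").astype(float);S0=cv2.imread("pics/side0.png").astype(float)
def edge(n,im,p,q,z,sgn,half=5,ch=lambda c:c.mean(-1)):
    """subpixel edge points near line p-q; sgn>0: brighter towards right-hand normal"""
    p,q=np.array(p,float),np.array(q,float);d=(q-p)/np.hypot(*(q-p));nn=np.array([-d[1],d[0]])
    s=np.arange(-half,half+.01,.25); t=np.arange(0,np.hypot(*(q-p)),.5)
    X=p+t[:,None,None]*d+s[None,:,None]*nn
    g=cv2.remap(cv2.GaussianBlur(ch(im).astype(np.float32),(0,0),.8),X[...,0].astype(np.float32),X[...,1].astype(np.float32),1)
    g=cv2.blur(g,(1,9)); D=np.clip(sgn*np.gradient(g,axis=1),0,None)**4
    e=(D*s).sum(1)/D.sum(1)
    for _ in range(3):
        k=np.polyfit(t,e,1);r=e-np.polyval(k,t);ok=abs(r)<1.5*np.median(abs(r))+.05;t,e=t[ok],e[ok]
    E=np.array([p+tt*d+np.polyval(k,tt)*nn for tt in(t[0],t[-1])])
    P=ray(n,E,z)[:,:2]*1000;v=P[1]-P[0]
    m=(P[0]+P[1])/2
    return E.round(1).tolist(),"yaw",np.degrees(np.arctan2(v[1],v[0])).round(1),"mid",m.round(1),"res",np.abs(r).std().round(2)
rb=lambda c:c[...,2]-c[...,0]
c=lambda x,y:(140+x/6,220+y/6)
# top0 pile: colour silhouette left, label left, label right, 
print("L sil",edge("top",T,c(500,430)-np.array([75,0]),c(526,80)-np.array([75,0]),.044,-1,4,rb))
print("L lab",edge("top",T,c(522-450,430),c(548-450,90),.044,1,3))
print("R lab",edge("top",T,c(642-450,430),c(665-450,90),.044,-1,3))
g=lambda x,y:(180+x/6.5,175+y/6.5)
print("S pile front top rim",edge("side",S,g(240,393),g(525,304),.044,-1,3))
print("S pile bottom",edge("side",S,g(250,482),g(525,393),.0,-1,3,rb), edge("side",S,g(250,482),g(525,393),.0,1,3,rb))
print("S held front rim L",edge("side",S,g(235,290),g(525,194),.0975,-1,3))
k=lambda x,y:(260+x/2.9,155+y/2.9)
print("tin0 lab",edge("top",T,k(120,165),k(290,212),.083,-1,3),edge("top",T,k(135,107),k(305,150),.083,1,3))
```

```text
L sil ([[148.3, 286.2], [151.4, 238.2]], 'yaw', np.float64(-1.2), 'mid', array([467.8, 334. ]), 'res', np.float64(0.1))
L lab ([[151.2, 291.6], [154.8, 235.2]], 'yaw', np.float64(-1.3), 'mid', array([465.3, 327.2]), 'res', np.float64(0.06))
R lab ([[174.2, 286.8], [177.8, 240.9]], 'yaw', np.float64(-2.4), 'mid', array([464.6, 277.6]), 'res', np.float64(0.07))
S pile front top rim ([[216.9, 235.4], [260.1, 221.0]], 'yaw', np.float64(-0.9), 'mid', array([465.2, 273.3]), 'res', np.float64(0.04))<stdin>:10: RuntimeWarning: invalid value encountered in divide
Traceback (most recent call last):
TypeError: expected non-empty vector for x
```

```bash
cat >> h.py <<'E'
def edge(n,im,p,q,z,sgn,half=3,ch=lambda c:c.mean(-1)):
    """subpixel edge near pixel line p-q on plane z: yaw and mid point"""
    p,q=np.array(p,float),np.array(q,float);d=(q-p)/np.hypot(*(q-p));nn=np.array([-d[1],d[0]])
    s=np.arange(-half,half+.01,.25); t=np.arange(0,np.hypot(*(q-p)),.5)
    X=(p+t[:,None,None]*d+s[None,:,None]*nn).astype(np.float32)
    g=cv2.blur(cv2.remap(cv2.GaussianBlur(ch(im.astype(np.float32)),(0,0),.8),X[...,0],X[...,1],1),(1,9))
    D=np.clip(sgn*np.gradient(g,axis=1),1e-6,None)**4; e=(D*s).sum(1)/D.sum(1)
    for _ in range(3):
        k=np.polyfit(t,e,1);r=e-np.polyval(k,t);ok=abs(r)<1.5*np.median(abs(r))+.05;t,e=t[ok],e[ok]
    P=ray(n,[p+tt*d+np.polyval(k,tt)*nn for tt in(t[0],t[-1])],z)[:,:2]*1000;v=P[1]-P[0]
    return "yaw",np.degrees(np.arctan2(v[1],v[0])).round(1),"mid",P.mean(0).round(1),"res",r.std().round(2)
E
python3 - <<'E'
from h import *
S=cv2.imread("pics/s2raw.png")
rb=lambda c:c[...,2]-c[...,0]
g=lambda x,y:(180+x/6.5,175+y/6.5)
print("pile front rim",edge("side",S,g(240,393),g(525,304),.044,-1))
print("pile front rim L/R",edge("side",S,g(240,393),g(380,350),.044,-1),edge("side",S,g(430,334),g(525,304),.044,-1))
print("held rim L",edge("side",S,g(235,290),g(290,272),.0975,-1),"R",edge("side",S,g(440,222),g(528,193),.0975,-1))
print("held bottom R",edge("side",S,g(445,258),g(528,230),.0755,1,3,rb))
print("pile R end top edge",edge("side",S,g(462,247),g(530,297),.044,1,3,rb),"held",edge("side",S,g(462,137),g(530,186),.0975,1,3,rb))
print("pile L end",edge("side",S,g(165,352),g(225,392),.044,-1,3),"held",edge("side",S,g(157,237),g(222,290),.0975,-1,3))
E
```

```text
pile front rim ('yaw', np.float64(-0.9), 'mid', array([465.2, 273.3]), 'res', np.float64(0.08))
pile front rim L/R ('yaw', np.float64(-2.0), 'mid', array([430.1, 273.8]), 'res', np.float64(0.02)) ('yaw', np.float64(0.5), 'mid', array([510.2, 272.6]), 'res', np.float64(0.05))
held rim L ('yaw', np.float64(-2.4), 'mid', array([408. , 272.3]), 'res', np.float64(0.05)) R ('yaw', np.float64(-0.9), 'mid', array([514.1, 272. ]), 'res', np.float64(0.04))
held bottom R ('yaw', np.float64(-1.7), 'mid', array([519.4, 277.7]), 'res', np.float64(0.05))
pile R end top edge ('yaw', np.float64(-112.3), 'mid', array([540. , 300.2]), 'res', np.float64(0.56)) held ('yaw', np.float64(-93.8), 'mid', array([529.6, 289.9]), 'res', np.float64(0.25))
pile L end ('yaw', np.float64(-101.5), 'mid', array([395.6, 305.3]), 'res', np.float64(0.13)) held ('yaw', np.float64(-90.9), 'mid', array([392.1, 295.3]), 'res', np.float64(0.02))
```

```bash
python3 -c "
from h import *
print(rel([.4684,.3056,.0625],Rdown(89)))"
```

```text
('t', array([ 0.1221,  0.004 , -0.0009]), 'r', array([ 0.0133,  0.0042, -0.0017]))
```

Request:
send_rows --targets '[{"tx": 0.04,"ty": 0.004,"tz": 0,"rx": 0.013,"ry": 0,"rz": 0,"grip": 1},{"tx": 0.08,"ty": 0.004,"tz": 0,"rx": 0.013,"ry": 0,"rz": 0,"grip": 1},{"tx": 0.08,"ty": 0.004,"tz": 0,"rx": 0.013,"ry": 0,"rz": 0,"grip": 1},{"tx": 0.08,"ty": 0.004,"tz": 0,"rx": 0.013,"ry": 0,"rz": 0,"grip": 1},{"tx": 0.08,"ty": 0.004,"tz": 0,"rx": 0.013,"ry": 0,"rz": 0,"grip": 1}]'

```text
clock: 6.7
position: [0.4672, 0.305, 0.071]
tcp_rot: [0.013, 1.571, -0.013]
force: [0.1, 0.2, -0.4]
grip_width: 0.636
```

```bash
python3 -c "
from h import *
s=arm.read_state();print(s['position'],s['force'])
print(rel([.4684,.3056,.0618],Rdown(89)))"
```

```text
[0.46723972 0.30504864 0.07100913] [ 0.05039841  0.19666505 -0.39933725]
('t', array([0.0368, 0.0023, 0.0046]), 'r', array([ 0.0006,  0.0001, -0.    ]))
```

Request:
send_rows --targets '[{"tx": 0.015,"ty": 0.002,"tz": 0.004,"rx": 0,"ry": 0,"rz": 0,"grip": 1},{"tx": 0.025,"ty": 0.002,"tz": 0.004,"rx": 0,"ry": 0,"rz": 0,"grip": 1},{"tx": 0.035,"ty": 0.002,"tz": 0.004,"rx": 0,"ry": 0,"rz": 0,"grip": 1},{"tx": 0.035,"ty": 0.002,"tz": 0.004,"rx": 0,"ry": 0,"rz": 0,"grip": 1},{"tx": 0.035,"ty": 0.002,"tz": 0.004,"rx": 0,"ry": 0,"rz": 0,"grip": 1},{"tx": 0.035,"ty": 0.002,"tz": 0.004,"rx": 0,"ry": 0,"rz": 0,"grip": 1}]'

```text
clock: 7.3
position: [0.4682, 0.3055, 0.0623]
tcp_rot: [0.013, 1.571, -0.013]
force: [0.1, 0.2, -0.5]
grip_width: 0.636
```

```bash
python3 -c "
from h import *
s=arm.read_state();print(s['position'],s['force'],rel([.4684,.3056,.0618],Rdown(89)))
im=eyes.capture('side');cv2.imwrite('pics/s3raw.png',im)
cv2.imwrite('pics/s3.png',cv2.convertScaleAbs(cv2.resize(im[190:265,190:290],None,fx=8,fy=8,interpolation=2),alpha=1.2))"
```

```text
[0.46817342 0.3054953  0.06226184] [ 0.05072877  0.15558807 -0.49935277] ('t', array([0.0018, 0.0004, 0.0009]), 'r', array([0.0007, 0.0001, 0.    ]))
```

View pics/s3.png

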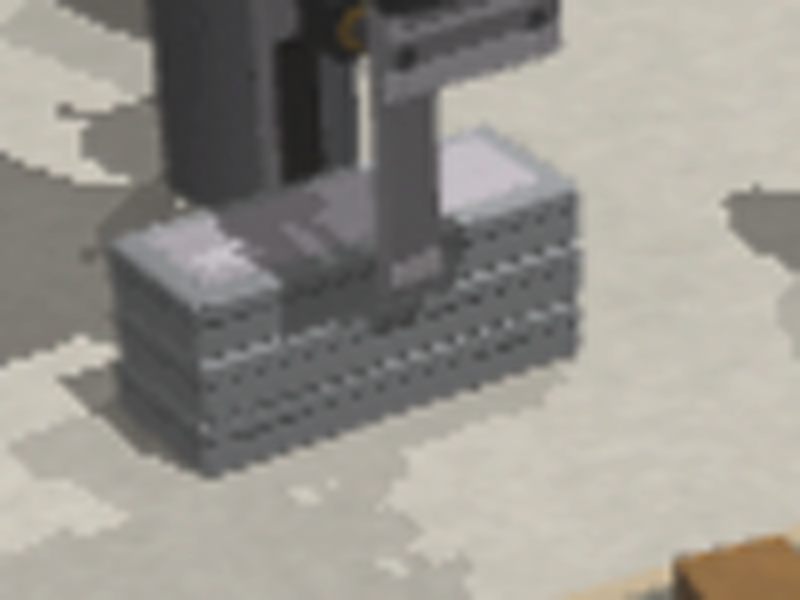

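Run:
```python
from h import *
for P in [(393,274),(543,272),(394,334)]:
    q=proj("side",[[P[0]/1e3,P[1]/1e3,z] for z in(.066,.044,0)]); print(((q-[190,190]+.5)*8-.5).round(1).tolist())
S=cv2.imread("pics/s3raw.png");sil=lambda c:c[...,2]-c[...,0]
u=lambda x,y:(190+x/8,190+y/8)
print("R vert silhouette, top/mid/low tin (col)")
rows=lambda a,b:range(int(190+a/8),int(190+b/8)+1)
i=cv2.GaussianBlur(S,(0,0),.7).astype(float);c=i[...,2]-i[...,0]
for a,b in((200,235),(260,300),(320,350)):
    w=np.array([np.interp(0,[0],[0]) or (lambda r:252+np.argmax(r>0.5*(r[:6].mean()+r[-6:].mean())))(c[y,252:272]) for y in rows(a,b)]);print(w)
```

```text
[[202.8, 311.3], [207.2, 370.8], [215.7, 487.2]]
[[587.3, 186.6], [588.7, 243.8], [591.5, 355.8]]
[[110.4, 241.7], [115.3, 300.2], [124.9, 414.6]]
R vert silhouette, top/mid/low tin (col)
[262 262 262 262 262]
[263 263 263 263 262 262]
[262 263 263 262]
```

The tin sits flush on the pile (vertical edges line up within about 1 px). Release, then rise.

Request:
send_rows --targets '[{"tx": 0.002,"ty": 0,"tz": 0,"rx": 0,"ry": 0,"rz": 0,"grip": 1},{"tx": 0.002,"ty": 0,"tz": 0,"rx": 0,"ry": 0,"rz": 0,"grip": 0},{"tx": 0.002,"ty": 0,"tz": 0,"rx": 0,"ry": 0,"rz": 0,"grip": 0},{"tx": 0.002,"ty": 0,"tz": 0,"rx": 0,"ry": 0,"rz": 0,"grip": 0},{"tx": 0.002,"ty": 0,"tz": 0,"rx": 0,"ry": 0,"rz": 0,"grip": 0},{"tx": -0.1,"ty": 0,"tz": 0,"rx": 0,"ry": 0,"rz": 0,"grip": 0},{"tx": -0.25,"ty": 0,"tz": 0,"rx": 0,"ry": 0,"rz": 0,"grip": 0},{"tx": -0.45,"ty": 0,"tz": 0,"rx": 0,"ry": 0,"rz": 0,"grip": 0.4},{"tx": -0.45,"ty": -0.2,"tz": 0,"rx": 0,"ry": 0,"rz": 0,"grip": 0.5},{"tx": -0.45,"ty": -0.4,"tz": 0,"rx": 0,"ry": 0,"rz": 0,"grip": 0.5},{"tx": -0.45,"ty": -0.6,"tz": 0,"rx": 0,"ry": 0,"rz": 0,"grip": 0.5},{"tx": -0.45,"ty": -0.6,"tz": 0,"rx": 0,"ry": 0,"rz": 0,"grip": 0.5}]'

```text
clock: 8.55
position: [0.4658, 0.1513, 0.1749]
tcp_rot: [0.017, 1.57, -0.019]
force: [-0.2, 0.4, 0.3]
grip_width: 0.612
```

Run:
```python
from h import *
s=arm.read_state();print(s['position'],s['force'],s['grip_width'],s['joint_positions'].round(2))
im=eyes.capture('side');cv2.imwrite('pics/s4raw.png',im);t=eyes.capture('top');cv2.imwrite('pics/t4raw.png',t)
a=cv2.resize(im[190:265,190:290],(400,300),interpolation=2);b=cv2.resize(t[220:310,130:200],(400,514),interpolation=2)
c=cv2.resize(t[165:310,285:385],(400,580),interpolation=2)
v=np.zeros((600,800,3),np.uint8);v[:300,:400]=a;v[:580,400:]=c;v[300:600,:400]=cv2.resize(t[220:310,100:220],(400,300),interpolation=2)
cv2.imwrite('pics/v4.png',cv2.convertScaleAbs(v,alpha=1.3))
```

```text
[0.46575412 0.15134976 0.17487132] [-0.20288835  0.36532158  0.29551563] 0.6120842116228806 [ 0.08 -0.09  2.   -0.    1.23 -1.46]
```

View pics/v4.png

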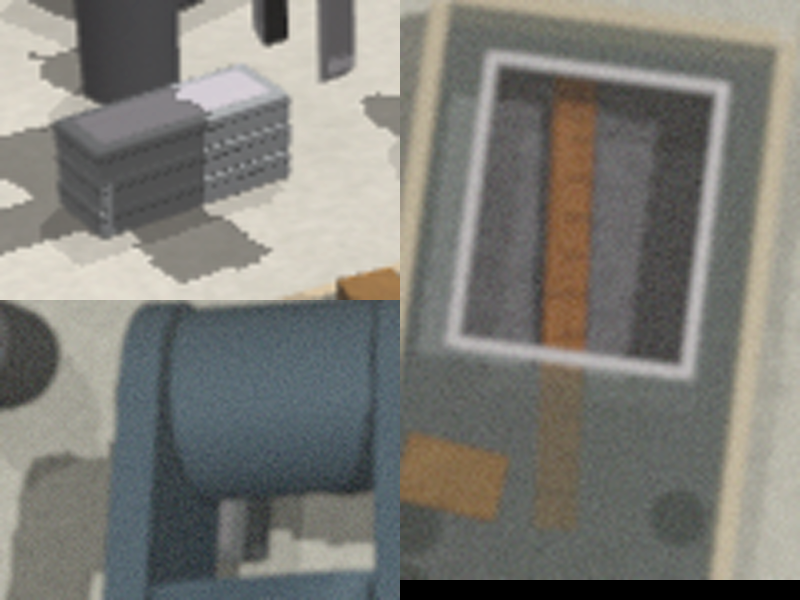

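The stack of three is flush. In the top view the stick now runs from about crop (576,80) at the far opening edge to its near end (557,527), under the strip at the far end.

Run:
```python
from h import *
T=cv2.imread("pics/t4raw.png");rb=lambda c:c[...,2]-c[...,0]
f=lambda x,y:(285+(x-400)/4,165+y/4)
for a,b in(((555,90),(545,335)),((597,95),(587,340)),((541,370),(537,510)),((583,370),(577,510))):
    print(edge("top",T,f(*a),f(*b),.02,1 if a[0] in(597,583) else -1,3,rb), edge("top",T,f(*a),f(*b),.02,-1 if a[0] in(597,583) else 1,3,rb))
print("near end",ray("top",[f(537,527),f(577,529)],.02)*1000)
O=ray("top",[f(485,52),f(730,85),f(692,380),f(447,345)],.061)*1000;print("open outer",O.round(0)[:,:2].tolist(),O.mean(0))
```

```text
('yaw', np.float64(177.5), 'mid', array([569.6, -37.1]), 'res', np.float64(0.05)) ('yaw', np.float64(177.9), 'mid', array([571.1, -45.7]), 'res', np.float64(0.07))
('yaw', np.float64(177.6), 'mid', array([563.6, -60.7]), 'res', np.float64(0.05)) ('yaw', np.float64(-179.7), 'mid', array([565.1, -67.8]), 'res', np.float64(0.85))
('yaw', np.float64(178.0), 'mid', array([443.6, -32. ]), 'res', np.float64(0.06)) ('yaw', np.float64(179.3), 'mid', array([443.5, -36.6]), 'res', np.float64(1.37))
('yaw', np.float64(177.6), 'mid', array([443.8, -55.7]), 'res', np.float64(0.04)) ('yaw', np.float64(177.8), 'mid', array([443.7, -56.6]), 'res', np.float64(0.0))
near end [[395.55009659 -33.06005665  20.        ]
 [394.61404819 -55.10661714  20.        ]]
open outer [[652.0, -2.0], [635.0, -135.0], [475.0, -115.0], [493.0, 16.0]] [563.70173897 -58.94908952  61.        ]
```

```bash
python3 -c "
from h import *
print(rel([.560,-.0487,.1],Rdown(87.6)))"
```

```text
('t', array([ 0.2995, -0.8067,  0.3924]), 'r', array([ 0.0286,  0.0006, -0.0006]))
```

Request:
send_rows --targets '[{"tx": 0,"ty": -0.18,"tz": 0.08,"rx": 0.028,"ry": 0,"rz": 0,"grip": 0.5},{"tx": 0,"ty": -0.36,"tz": 0.16,"rx": 0.028,"ry": 0,"rz": 0,"grip": 0.5},{"tx": 0,"ty": -0.54,"tz": 0.26,"rx": 0.028,"ry": 0,"rz": 0,"grip": 0.5},{"tx": 0,"ty": -0.7,"tz": 0.35,"rx": 0.028,"ry": 0,"rz": 0,"grip": 0.5},{"tx": 0,"ty": -0.806,"tz": 0.392,"rx": 0.028,"ry": 0,"rz": 0,"grip": 0.5},{"tx": 0.1,"ty": -0.806,"tz": 0.392,"rx": 0.028,"ry": 0,"rz": 0,"grip": 0.5},{"tx": 0.2,"ty": -0.806,"tz": 0.392,"rx": 0.028,"ry": 0,"rz": 0,"grip": 0.5},{"tx": 0.3,"ty": -0.806,"tz": 0.392,"rx": 0.028,"ry": 0,"rz": 0,"grip": 0.5},{"tx": 0.3,"ty": -0.806,"tz": 0.392,"rx": 0.028,"ry": 0,"rz": 0,"grip": 0.5},{"tx": 0.3,"ty": -0.806,"tz": 0.392,"rx": 0.028,"ry": 0,"rz": 0,"grip": 0.5}]'

```text
clock: 9.65
position: [0.5605, -0.0464, 0.0998]
tcp_rot: [0.029, 1.571, -0.029]
force: [0.3, 0.7, 0.7]
grip_width: 0.502
```

```bash
python3 -c "
from h import *
s=arm.read_state();print(s['position'],s['force'],s['grip_width'],s['joint_positions'].round(2))
print(rel([.560,-.0487,.0225],Rdown(87.6)))"
```

```text
[ 0.56050876 -0.04643424  0.09976418] [0.30466816 0.72466737 0.72885255] 0.5015104898916954 [-0.28  0.18  1.87  0.    1.09 -1.82]
('t', array([ 0.3091, -0.0092, -0.0015]), 'r', array([ 0.006 , -0.0008, -0.0004]))
```

Request:
send_rows --targets '[{"tx": 0.08,"ty": -0.009,"tz": -0.001,"rx": 0.006,"ry": 0,"rz": 0,"grip": 0.5},{"tx": 0.16,"ty": -0.009,"tz": -0.001,"rx": 0.006,"ry": 0,"rz": 0,"grip": 0.5},{"tx": 0.22,"ty": -0.009,"tz": -0.001,"rx": 0.006,"ry": 0,"rz": 0,"grip": 0.5},{"tx": 0.26,"ty": -0.009,"tz": -0.001,"rx": 0.006,"ry": 0,"rz": 0,"grip": 0.5},{"tx": 0.29,"ty": -0.009,"tz": -0.001,"rx": 0.006,"ry": 0,"rz": 0,"grip": 0.5},{"tx": 0.3,"ty": -0.009,"tz": -0.001,"rx": 0.006,"ry": 0,"rz": 0,"grip": 0.5},{"tx": 0.3,"ty": -0.009,"tz": -0.001,"rx": 0.006,"ry": 0,"rz": 0,"grip": 0.5}]'

```text
clock: 10.35
position: [0.56, -0.0499, 0.0249]
tcp_rot: [0.034, 1.57, -0.034]
force: [0.1, 0.2, 0.5]
grip_width: 0.501
```

```bash
python3 -c "
from h import *
s=arm.read_state();print(s['position'],s['force'],s['grip_width'],s['joint_positions'].round(2))
print(rel([.560,-.0487,.0225],Rdown(87.6)))"
```

```text
[ 0.56004466 -0.04987052  0.0248676 ] [0.12460067 0.20838532 0.48682149] 0.500811039189195 [-0.29  0.3   1.88 -0.    0.95 -1.82]
('t', array([ 0.0095,  0.0047, -0.0004]), 'r', array([-0.0022,  0.0003,  0.0001]))
```

Request:
send_rows --targets '[{"tx": 0.009,"ty": 0.004,"tz": 0,"rx": 0,"ry": 0,"rz": 0,"grip": 0.5},{"tx": 0.009,"ty": 0.004,"tz": 0,"rx": 0,"ry": 0,"rz": 0,"grip": 1},{"tx": 0.009,"ty": 0.004,"tz": 0,"rx": 0,"ry": 0,"rz": 0,"grip": 1},{"tx": 0.009,"ty": 0.004,"tz": 0,"rx": 0,"ry": 0,"rz": 0,"grip": 1},{"tx": 0.009,"ty": 0.004,"tz": 0,"rx": 0,"ry": 0,"rz": 0,"grip": 1},{"tx": 0.009,"ty": 0.004,"tz": 0,"rx": 0,"ry": 0,"rz": 0,"grip": 1},{"tx": 0.009,"ty": 0.004,"tz": 0,"rx": 0,"ry": 0,"rz": 0,"grip": 1}]'

```text
clock: 11.05
position: [0.5601, -0.0489, 0.0227]
tcp_rot: [0.034, 1.57, -0.034]
force: [-0.3, 1.1, 1.8]
grip_width: 0.253
```

```bash
cat >> h.py <<'E'
u=np.array([np.cos(np.radians(-2.4)),np.sin(np.radians(-2.4)),0]); Z=np.array([0,0,1.])
class Stick:
    """stick pose in tool frame from a grasp pose (tool down, stick flat z 6..20, yaw -2.4, near end (395,-41.8))"""
    def __init__(s,p,R): s.o=R.inv().apply(np.array([.395,-.0418,.006])-p); s.u=R.inv().apply(u)
    def tcp(s,near,th):
        """TCP pose putting bottom near-end corner at `near` with tilt th deg (far end up)"""
        R=Rn.from_rotvec(np.radians(th)*np.cross(u,Z))*s.R0
        return near-R.apply(s.o),R
E
python3 - <<'E'
from h import *
s=arm.read_state();p=s['position'];R=Rn.from_rotvec(s['tcp_rot']);print(p,s['force'],s['grip_width'])
S=Stick(p,R);S.R0=R;np.savez("grasp.npz",p=p,r=s['tcp_rot'])
n0=np.array([.395,-.0418,.006])
# 1 lift 3 mm; 2 back 32; 3 tilt steps to 13 keeping near end bottom at 9.5 mm
for nm,near,th in (("lift",n0+.003*Z,0),("back",n0+.0035*Z-.032*u,0),("t4",n0+.0035*Z-.032*u,4),("t8",n0+.0035*Z-.032*u,8),("t13",n0+.0035*Z-.032*u,13)):
    q,Q=S.tcp(near,th);print(nm,q.round(4),rel(q,Q))
E
```

```text
[ 0.56006005 -0.04886949  0.02271265] [-0.30392835  1.14817756  1.83017468] 0.25276043669660764
lift [ 0.5601 -0.0489  0.0257] ('t', array([-0.012,  0.   ,  0.   ]), 'r', array([0., 0., 0.]))
back [ 0.5281 -0.0475  0.0262] ('t', array([-0.014 , -0.0002, -0.128 ]), 'r', array([0., 0., 0.]))
t4 [ 0.5265 -0.0475  0.0377] ('t', array([-0.06  , -0.0003, -0.1343]), 'r', array([-0.    , -0.0889,  0.0002]))
t8 [ 0.5242 -0.0474  0.049 ] ('t', array([-0.1054, -0.0003, -0.1437]), 'r', array([-0.    , -0.1778,  0.0003]))
t13 [ 0.5201 -0.0472  0.0629] ('t', array([-0.161 , -0.0003, -0.1599]), 'r', array([-0.    , -0.2889,  0.0006]))
```

Request:
send_rows --targets '[{"tx": -0.012,"ty": 0,"tz": 0,"rx": 0,"ry": 0,"rz": 0,"grip": 1},{"tx": -0.014,"ty": 0,"tz": 0,"rx": 0,"ry": 0,"rz": 0,"grip": 1},{"tx": -0.014,"ty": 0,"tz": -0.04,"rx": 0,"ry": 0,"rz": 0,"grip": 1},{"tx": -0.014,"ty": 0,"tz": -0.08,"rx": 0,"ry": 0,"rz": 0,"grip": 1},{"tx": -0.014,"ty": 0,"tz": -0.128,"rx": 0,"ry": 0,"rz": 0,"grip": 1},{"tx": -0.014,"ty": 0,"tz": -0.128,"rx": 0,"ry": 0,"rz": 0,"grip": 1},{"tx": -0.014,"ty": 0,"tz": -0.128,"rx": 0,"ry": 0,"rz": 0,"grip": 1},{"tx": -0.014,"ty": 0,"tz": -0.128,"rx": 0,"ry": 0,"rz": 0,"grip": 1}]'

```text
clock: 11.85
position: [0.5282, -0.0476, 0.0261]
tcp_rot: [0.034, 1.57, -0.034]
force: [-1.0, -0.3, -0.8]
grip_width: 0.25
```

```bash
cat >> h.py <<'E'
def stick():
    g=np.load("grasp.npz");S=Stick(g["p"],Rn.from_rotvec(g["r"]));S.R0=Rn.from_rotvec(g["r"]);return S
n0=np.array([.395,-.0418,.006])
E
python3 - <<'E'
from h import *
s=arm.read_state();print(s['position'],s['force'],s['torque'],s['grip_width']);S=stick()
for th in(4,8,13): q,Q=S.tcp(n0+.0035*Z-.032*u,th);print(th,rel(q,Q))
im=eyes.capture('side');cv2.imwrite('pics/s5.png',cv2.convertScaleAbs(cv2.resize(im[200:330,220:420],None,fx=4,fy=4,interpolation=2),alpha=1.3))
E
```

```text
[ 0.52820946 -0.04758526  0.0261249 ] [-0.95117769 -0.32791393 -0.8119074 ] [ 0.03680936 -0.01030683  0.01318484] 0.24954088678249733
4 ('t', array([-0.0463,  0.0002, -0.0067]), 'r', array([ 0.0001, -0.0886,  0.0005]))
8 ('t', array([-0.0917,  0.0002, -0.0162]), 'r', array([ 1.000e-04, -1.775e-01,  6.000e-04]))
13 ('t', array([-1.473e-01,  1.000e-04, -3.240e-02]), 'r', array([ 1.000e-04, -2.886e-01,  8.000e-04]))
```

View pics/s5.png

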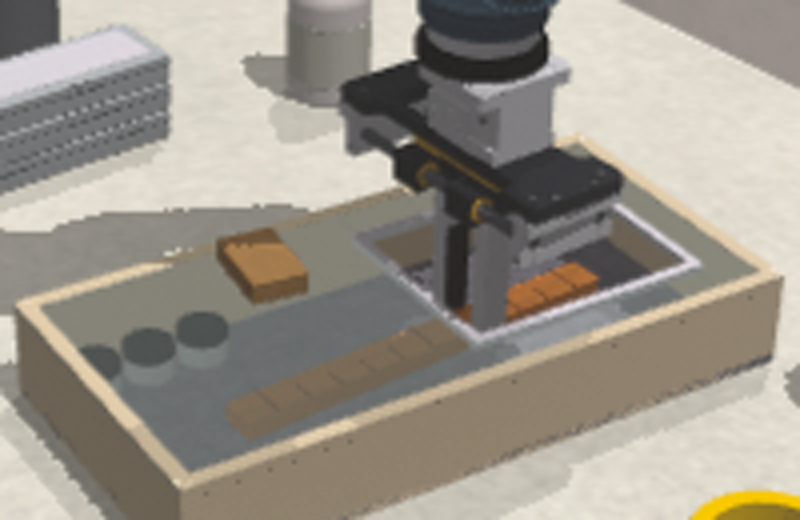

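The stick came back with the gripper; its far end (crop ~(585,268)) is now clear inside the opening. Now tilt.

Request:
send_rows --targets '[{"tx": -0.023,"ty": 0,"tz": -0.003,"rx": 0,"ry": -0.044,"rz": 0,"grip": 1},{"tx": -0.046,"ty": 0,"tz": -0.007,"rx": 0,"ry": -0.089,"rz": 0,"grip": 1},{"tx": -0.069,"ty": 0,"tz": -0.011,"rx": 0,"ry": -0.133,"rz": 0,"grip": 1},{"tx": -0.092,"ty": 0,"tz": -0.016,"rx": 0,"ry": -0.178,"rz": 0,"grip": 1},{"tx": -0.12,"ty": 0,"tz": -0.024,"rx": 0,"ry": -0.233,"rz": 0,"grip": 1},{"tx": -0.147,"ty": 0,"tz": -0.032,"rx": 0,"ry": -0.289,"rz": 0,"grip": 1},{"tx": -0.147,"ty": 0,"tz": -0.032,"rx": 0,"ry": -0.289,"rz": 0,"grip": 1},{"tx": -0.147,"ty": 0,"tz": -0.032,"rx": 0,"ry": -0.289,"rz": 0,"grip": 1}]'

```text
clock: 12.7
position: [0.5202, -0.0472, 0.0629]
tcp_rot: [0.029, 1.344, -0.037]
force: [0.1, -0.3, -1.2]
grip_width: 0.25
```

Run:
```python
from h import *
s=arm.read_state();print(s['position'],s['force'],s['torque'],s['grip_width']);S=stick()
R=Rn.from_rotvec(s['tcp_rot']);nb=s['position']+R.apply(S.o);d=R.apply(S.u);up=R.apply(S.R0.inv().apply(Z))
print("near bottom",nb.round(4),"tilt",np.degrees(np.arcsin(d[2])))
K=np.array([nb,nb+.014*up,nb+.26*d,nb+.26*d+.014*up]); w=np.cross(Z,u)*.012
im=eyes.capture('side');f=lambda P:((proj('side',P)-[220,190]+.5)*4-.5)
v=cv2.convertScaleAbs(cv2.resize(im[190:330,220:420],None,fx=4,fy=4,interpolation=2),alpha=1.3)
for sg in(-1,1):
    for a in f(K+sg*w): cv2.circle(v,tuple(int(x) for x in a),3,(0,255,0) if sg<0 else (255,0,255),1)
cv2.imwrite('pics/s6.png',v)
for k in(.04,.08,.12,.165): q,Q=S.tcp(n0+.0035*Z-.032*u+k*d,13);print(k,rel(q,Q))
```

```text
[ 0.52017428 -0.04723566  0.06286838] [ 0.0680559  -0.28755757 -1.16357805] [-0.00113008  0.13796452  0.05210311] 0.2503946226695305
near bottom [ 0.3631 -0.0405  0.0095] tilt 12.970136323260864
0.04 ('t', array([-0.0009,  0.0005,  0.1594]), 'r', array([ 0.0002, -0.0007,  0.0008]))
0.08 ('t', array([-0.0008,  0.0008,  0.3194]), 'r', array([ 0.0002, -0.0007,  0.0008]))
0.12 ('t', array([-0.0008,  0.0011,  0.4794]), 'r', array([ 0.0002, -0.0007,  0.0008]))
0.165 ('t', array([-0.0007,  0.0014,  0.6594]), 'r', array([ 0.0002, -0.0007,  0.0008]))
```

View pics/s6.png

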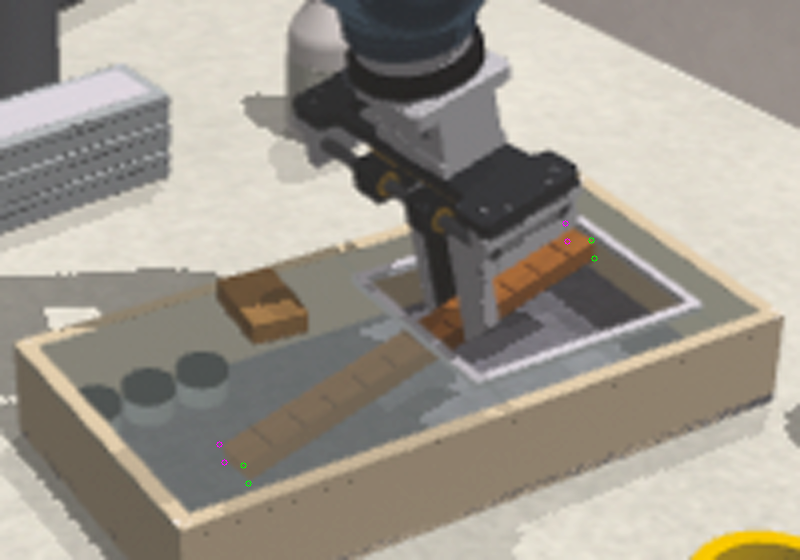

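Prediction circles match the stick ends to about 2 px; contact forces are nil. Draw it out along its own axis, watching force.

Request:
send_rows --targets '[{"tx": 0,"ty": 0,"tz": 0.05,"rx": 0,"ry": 0,"rz": 0,"grip": 1},{"tx": 0.005,"ty": 0,"tz": 0.1,"rx": 0,"ry": 0,"rz": 0,"grip": 1},{"tx": 0.012,"ty": 0,"tz": 0.16,"rx": 0,"ry": 0,"rz": 0,"grip": 1},{"tx": 0.012,"ty": 0,"tz": 0.22,"rx": 0,"ry": 0,"rz": 0,"grip": 1},{"tx": 0.012,"ty": 0,"tz": 0.28,"rx": 0,"ry": 0,"rz": 0,"grip": 1},{"tx": 0.012,"ty": 0,"tz": 0.28,"rx": 0,"ry": 0,"rz": 0,"grip": 1}]'

```text
clock: 13.35
position: [0.5908, -0.0505, 0.0761]
tcp_rot: [0.029, 1.342, -0.037]
force: [-0.6, -0.4, 0.3]
grip_width: 0.253
```

```bash
cat > st.py <<'E'
from h import *
s=arm.read_state();print(s['position'],s['force'].round(2),s['torque'].round(3),s['grip_width']);S=stick()
R=Rn.from_rotvec(s['tcp_rot']);nb=s['position']+R.apply(S.o);d=R.apply(S.u)
a=np.radians(-7.9);c=lambda P:((P[0]-.479)*np.cos(a)+(P[1]+.0475)*np.sin(a),-(P[0]-.479)*np.sin(a)+(P[1]+.0475)*np.cos(a),P[2])
print("near bottom (case)",np.round(c(nb),4),"far",np.round(c(nb+.26*d),4),"tilt",np.degrees(np.arcsin(d[2])).round(1),s['joint_positions'].round(2))
E
python3 st.py
```

```text
[ 0.59081892 -0.05052662  0.07608283] [-0.57 -0.45  0.3 ] [-0.002  0.097 -0.026] 0.252898883688094
near bottom (case) [-0.0453 -0.0027  0.0224] far [0.2068 0.0218 0.0812] tilt 13.1 [-0.3   0.17  1.95  0.08  0.8  -1.88]
```

Request:
send_rows --targets '[{"tx": 0,"ty": 0,"tz": 0.06,"rx": 0,"ry": 0,"rz": 0,"grip": 1},{"tx": 0,"ty": 0,"tz": 0.12,"rx": 0,"ry": 0,"rz": 0,"grip": 1},{"tx": 0,"ty": 0,"tz": 0.18,"rx": 0,"ry": 0,"rz": 0,"grip": 1},{"tx": 0,"ty": 0,"tz": 0.24,"rx": 0,"ry": 0,"rz": 0,"grip": 1},{"tx": 0,"ty": 0,"tz": 0.3,"rx": 0,"ry": 0,"rz": 0,"grip": 1},{"tx": 0,"ty": 0,"tz": 0.36,"rx": 0,"ry": 0,"rz": 0,"grip": 1},{"tx": 0,"ty": 0,"tz": 0.36,"rx": 0,"ry": 0,"rz": 0,"grip": 1},{"tx": 0,"ty": 0,"tz": 0.36,"rx": 0,"ry": 0,"rz": 0,"grip": 1}]'

```text
clock: 14.15
position: [0.6755, -0.0538, 0.0949]
tcp_rot: [0.029, 1.345, -0.037]
force: [0.4, -0.8, -1.2]
grip_width: 0.249
```

```bash
python3 st.py; python3 -c "
from h import *
p=arm.read_state()['position'];Q=Rn.from_rotvec(arm.read_state()['tcp_rot']);print(rel(p+.15*Z,Q))
im=eyes.capture('side');cv2.imwrite('pics/s7.png',cv2.convertScaleAbs(cv2.resize(im[160:330,220:450],None,fx=3.4,fy=3.4,interpolation=2),alpha=1.3))"
```

```text
[ 0.6755138  -0.05377328  0.09492533] [ 0.36 -0.75 -1.16] [0.041 0.132 0.056] 0.24914322622991092
near bottom (case) [0.0389 0.0058 0.0418] far [0.2912 0.0302 0.0998] tilt 12.9 [-0.27  0.32  1.72  0.06  0.88 -1.83]
('t', array([-5.848e-01,  2.000e-04,  1.340e-01]), 'r', array([0., 0., 0.]))
```

View pics/s7.png

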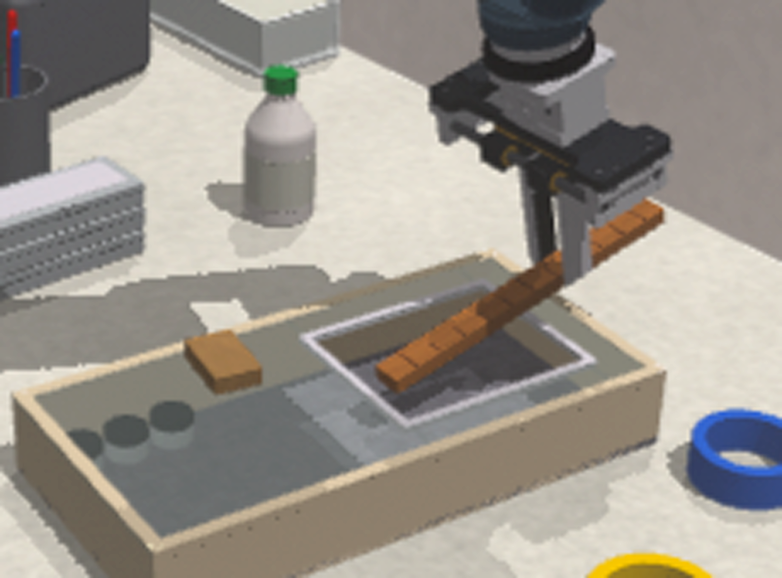

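The near end is now clear of the near edge, inside the opening. Lift 150 mm straight up and hold.

Request:
send_rows --targets '[{"tx": -0.058,"ty": 0,"tz": 0.013,"rx": 0,"ry": 0,"rz": 0,"grip": 1},{"tx": -0.15,"ty": 0,"tz": 0.034,"rx": 0,"ry": 0,"rz": 0,"grip": 1},{"tx": -0.25,"ty": 0,"tz": 0.057,"rx": 0,"ry": 0,"rz": 0,"grip": 1},{"tx": -0.35,"ty": 0,"tz": 0.08,"rx": 0,"ry": 0,"rz": 0,"grip": 1},{"tx": -0.45,"ty": 0,"tz": 0.103,"rx": 0,"ry": 0,"rz": 0,"grip": 1},{"tx": -0.54,"ty": 0,"tz": 0.124,"rx": 0,"ry": 0,"rz": 0,"grip": 1},{"tx": -0.585,"ty": 0,"tz": 0.134,"rx": 0,"ry": 0,"rz": 0,"grip": 1},{"tx": -0.585,"ty": 0,"tz": 0.134,"rx": 0,"ry": 0,"rz": 0,"grip": 1},{"tx": -0.585,"ty": 0,"tz": 0.134,"rx": 0,"ry": 0,"rz": 0,"grip": 1},{"tx": -0.585,"ty": 0,"tz": 0.134,"rx": 0,"ry": 0,"rz": 0,"grip": 1},{"tx": -0.585,"ty": 0,"tz": 0.134,"rx": 0,"ry": 0,"rz": 0,"grip": 1},{"tx": -0.585,"ty": 0,"tz": 0.134,"rx": 0,"ry": 0,"rz": 0,"grip": 1}]'

```text
clock: 15.4
position: [0.6757, -0.0538, 0.2447]
tcp_rot: [0.03, 1.345, -0.037]
force: [0.2, 0.3, -0.5]
grip_width: 0.254
```

```bash
python3 st.py; python3 -c "
from h import *
print(arm.read_state()['qd'].round(4))
im=eyes.capture('side');cv2.imwrite('pics/s8.png',im)"
```

```text
[ 0.67566914 -0.05383714  0.24466601] [ 0.24  0.35 -0.48] [ 0.046  0.103 -0.024] 0.2537306211802277
near bottom (case) [0.0391 0.0058 0.1915] far [0.2913 0.0301 0.2495] tilt 12.9 [-0.27  0.16  1.62  0.05  1.14 -1.81]
[-0.0003 -0.0043 -0.006   0.0017 -0.0016  0.0006]
```

View pics/s8.png

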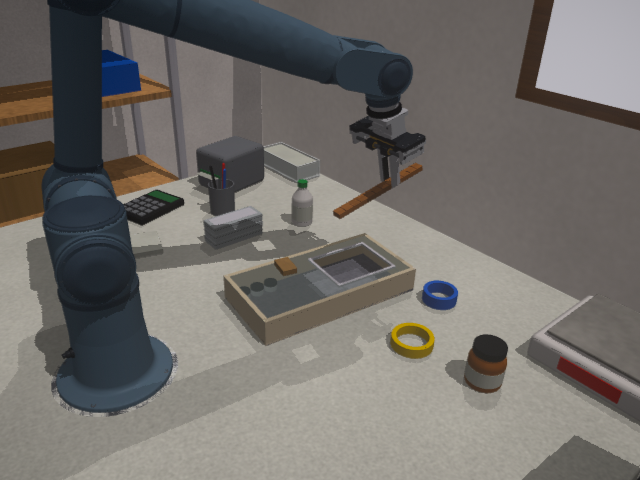

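The stick is held high (ends at px (337,212) and (422,170)), still and clear. The stack, matchbox and other objects are undisturbed. Handing in.

```bash
python3 -c "
from h import *
s=arm.read_state();print(s['clock'],s['qd'].round(3),s['grip_width']);print(arm.close_job())"
```

```text
15.45 [-0.001 -0.004 -0.004  0.001 -0.    -0.   ] 0.25066489523932534
the job is handed in; nothing more can be done
None
```

The job is handed in at 15.5 s. The tin is on the pile and released, and the stick is out of the case and held in the gripper.

- **Tin:** I placed it on the pile, opened the gripper and backed off. In the side view its vertical edges line up with the lower tins to about 1 px (roughly 1–2 mm), and it stayed put after release.
- **Stick:** I gripped it through the opening, drew it back 32 mm, tilted it 13° and pulled it out far end first. Force readings between moves stayed under about 2 N.
- **Final pose:** The arm is still and the grip reads 23.6 mm against the stick's 24 mm width. By the arm pose, the lowest end is at z = 0.19 m, about 130 mm above the glass. The final side picture shows the stick clear of everything and the other objects where they were.

Two checks were less clean. The estimates of the pile's lengthwise position and yaw disagreed by up to about 3 mm and 3°, mostly on blurred short edges, so I relied on the long-edge fits and the flush look after placing. The predicted stick ends also differed from the picture by about 2 px (3–4 mm) while it was tilted.

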